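# Fetch the spirit level from behind the glue, stain and dowels

## Robot

A 7-joint arm with a two-finger parallel gripper is mounted at the origin on the work surface. World frame = base frame: x ahead of the robot, y to its left, z up, the work surface at z = 0. Lengths are in mm, angles in rad, forces in N, time in s.
With the tool pointing down it reaches from about 425 to 875 mm from the base axis. Payload 8.4 kg.
Tool frame: the origin (TCP) lies at the very end of the fingers, on their centre line; the grasp point (between the pads) lies 19 mm behind it; z points along the fingers, y is the line along which they close (so a half turn about z gives the same grasp; the last joint's range is limited). The gripper opens to 87 mm and grips with 3 to 60 N. Pads are 19 mm wide; open, the fingers measure 117 mm over their backs; the gripper's body (75 mm by 190 mm) begins 51 mm behind the grasp point.
Start: joints at [-1.227, 0.333, 0.04, 1.465, -0.013, 1.343, -0.059], TCP at [278.503, 587.281, 222.546] pointing down, gripper open.
Joint ranges: [-2.58, 2.58], [-0.38, 2.09], [-1.3, 1.39], [0.25, 2.4], [-1.5, 4.64], [0.08, 2.09], [-2.65, 2.65]. Speed limits (rad/s): [2.22, 2.22, 2.79, 2.79, 3.14, 3.14, 3.14].

## Interface

Orientations are given as a unit quaternion [w, x, y, z].
In Python, from station import robot gives the robot as it stands.
- The arm moves only by the tool arm_command, never from a script. Its argument "deltas" is a list of rows, each a list of 4 numbers: the shift along the tool's x, y, z in cm, then the turn about the tool's z in degrees. A call has 1 to 10 rows; each row is the pose to reach, as a shift and turn from the pose commanded when the call began, along the tool's axes at that moment; what a row does not reach only later rows make up. A row lasts 1/12 s, in which the tool goes at most 41.7 mm and 7.16 degrees, less where a joint would pass 70% of its speed; a pose out of reach is approached as far as the arm can. A call with a gripper value outside its range is refused whole. "fingers" is the opening, from 0 (shut) to 1 (fully open), set as the call begins (left out, the last holds). The fingers move at their own pace and stop on an object; the grip force is fixed at half the most. Time passes only in rows, so rows that repeat a pose let the fingers close. It gives the time, the measured TCP pose, the force, the opening and the grip force at its end, in the units of the state.
- robot.get_state(): the state, without advancing time (a new reading comes with each control period).
- robot.snapshot(name): name is "scene" or "top" or "wrist"; returns the picture (400x640x3 uint8, red, green, blue); there is no depth.
- robot.calibration(name): a dict with "intrinsics" (3x3 intrinsics, pixels), "T" (4x4, takes a point from camera to world coordinates). Camera axes: x right, y down, z forward; pixel columns grow to the right and rows downward; lengths in mm; the calibration is good to about 2 mm. A picture is of the moment at which its call begins: read the wrist's pose just before it. calibration takes no time and is no camera call; for the wrist camera it gives the pose at the moment of the call.
- robot.finish_job(): hands the job in; it is judged then, once.
Trained networks look in the newest picture that a camera, given by its name, has taken for a name from the list of things; names that differ only in an ending like _2 or _b are one class to them, and where a whole thing is asked for, a point or a joint stands for the part that bears it (a point fixed in the world has none). Each returns a list of dicts, best first, with "conf" (0 to 1); they miss things now and then, are a little off and sometimes report something else, mostly with a low value. They report only what shows in the picture. A call takes as long as a camera call.
- robot.silhouettes(camera, query): "mask" (400x640 bool, what is visible of it).
- robot.pinpoint(camera, query): "position" ([x, y, z] in mm, in world coordinates, good to about 4 mm: a listed point, or the origin of a listed thing).
The state is a dict: "time_s": time; "qpos": joint angles; "qvel": joint speeds; "joint_efforts": joint torques, N m; "ee_pos": TCP position; "orientation": TCP orientation; "force": force on the tool from outside, world axes, zero at the start; "wrist_torque": the same for the moment, N m; "grip_width": finger opening in mm; "grip_force": force on a finger pad.
Only numpy, scipy, OpenCV 4.12 (cv2) and the standard library are available. Lean on these libraries where they do the work, as an engineer would, in place of code of your own. Each camera call takes 0.05 s, during which the arm holds its last target. There are 200 camera calls.

## Task

The beech panel must be checked for level before it is drilled, but the spirit level stands behind the glue bottle, the stain tin and the dowel jar in the green tray. Stand all three upright on the grey board, then fetch the level and stand it on its long edge, upright as it was, lengthwise along the panel's pencilled centre line, over the middle cross mark; then put the glue, the stain and the jar back upright, each on the very spot in the tray where it stood. Set everything down without dropping or tipping it, and leave the tape measure, the try square and the wooden disc where they lie.

Things in the scene. Friction and masses are not known exactly. Their poses are not given: they have to be found in the camera images.
- glue_mid (a point): Glue bottle: white plastic, yellow and orange label, orange nozzle. Round, 52 mm diameter, straight-sided up to 82 mm, then a cone to a 24 mm neck; 104 mm tall over the nozzle; about 0.2 kg. The point is on its axis, 52 mm above its underside; z up. Stands in the tray at the start, in any of three places in a row, like the tin and the jar (10 mm between neighbours).
- stain_mid (a point): Tin of wood stain: bare metal, blue label with a brown band, blue lid. Round, straight-sided, 52 mm diameter, 98 mm tall, about 0.28 kg. The point is on its axis, 49 mm above its underside; z up. Take all three containers out of the tray by their upper part, 65 to 82 mm above the underside, the fingers closing along the tray's x, so that the fingers stay above the level behind.
- jar_mid (a point): Jar of wooden dowels: clear plastic, green screw lid. Round, straight-sided, 52 mm diameter, 100 mm tall (the top 16 mm is the lid), about 0.16 kg. The point is on its axis, 50 mm above its underside; z up. Stands in the tray at the start.
- level_mid (a point): Small spirit level: yellow bar, black ends, green vials; 160 mm long (y), 22 mm thick (x), 36 mm high (z, up), about 0.22 kg, standing on its long edge. The point is its centre, 18 mm above its underside. It stands in the tray along the tray's y, 6 to 13 mm behind the containers; once they are cleared, grip it across its 22 mm at mid-length. Its rear face is about 39 mm from the back wall.
- tray: Open green plywood tray, fixed, 146 mm deep (x, front lip towards -x) by 206 mm wide (y); origin at the centre of its underside, on the bench, z up. Floor 6 mm thick, walls 7 mm; above the bench the front lip is 22 mm high, the other walls 42 mm. The three containers stand in a row at x about -30 mm, y about -62, 0 and 62 mm; the level behind them at x about +16 mm.
- putdown: Grey laminate board lying flat on the bench, fixed, 130 mm (x) by 220 mm (y), 12 mm thick; origin at the centre of its underside, z up: its top is 12 mm above the origin. It is empty at the start; the three containers stand here while the level is fetched. A row along its y, 70 mm apart, fits all three.
- panel_mark (a point): Beech panel on packers, fixed, 130 mm (x) by 220 mm (y), its flat top 36 mm above the bench; a cleat behind its far (+x) edge is lower than its top. The point is the middle cross mark in the centre of its top face, at the surface; z up. The pencilled centre line runs through it along y, the long way. Empty at the start.
- disc_mid (a point): Bystander: loose wooden disc, 90 mm diameter, 22 mm thick, lying flat with a dark hole in its middle; the point is its centre. Leave it alone.
- square_mid (a point): Bystander: loose try square lying flat, dark wooden stock 100 x 18 x 18 mm and a steel blade 30 mm wide reaching about 125 mm from it; the point lies in its open inner corner, 40 mm from stock and blade, 9 mm up. Leave it alone.
- tape_mid (a point): Bystander: loose black and red tape measure standing upright, 68 x 36 x 62 mm; the point is its centre, 31 mm up. Leave it alone.

How it is judged (in metres and radians):
On the way, in this order (a step that is already met when the one before it is completed fails the run):
1. the glue bottle, the stain tin and the dowel jar all stand upright on the grey board, released (x of glue_mid in the frame of putdown between -0.05 and 0.05 m and y of glue_mid in the frame of putdown between -0.098 and 0.098 m and z of glue_mid in the frame of putdown between 0.058 and 0.07 m and angle between each of glue_mid, stain_mid, jar_mid's own z axis and vertical below 0.1 rad and contact force between the fingers and glue below 0.1 N and linear speed of each of glue, stain, jar below 0.03 m/s and angular speed of each of glue, stain, jar below 0.3 rad/s and x of stain_mid in the frame of putdown between -0.05 and 0.05 m and y of stain_mid in the frame of putdown between -0.098 and 0.098 m and z of stain_mid in the frame of putdown between 0.055 and 0.067 m and contact force between the fingers and stain below 0.1 N and x of jar_mid in the frame of putdown between -0.05 and 0.05 m and y of jar_mid in the frame of putdown between -0.098 and 0.098 m and z of jar_mid in the frame of putdown between 0.056 and 0.068 m and contact force between the fingers and jar below 0.1 N), for 0.2 s.
2. the level stands on the panel along the centre line, over the middle mark, released (x of level_mid in the frame of panel_mark between -0.012 and 0.012 m and y of level_mid in the frame of panel_mark between -0.015 and 0.015 m and z of level_mid in the frame of panel_mark between 0.012 and 0.024 m and angle between level_mid's own z axis and vertical below 0.1 rad and angle between the y axis of level_mid and the y axis of panel_mark, either way round below 0.15 rad and contact force between the fingers and level below 0.1 N and linear speed of level below 0.03 m/s and angular speed of level below 0.3 rad/s), for 0.2 s.
At the end, for the whole second after the job is handed in: Level upright on the panel, its middle within 12 mm of the centre line and 15 mm of the middle mark along it, turned under 8 degrees from the line; glue, stain and jar each upright in the tray within 15 mm of where it stood at the start; all released and at rest (all of step 2 and distance of each of glue_mid, stain_mid, jar_mid from where it was at the start of the episode below 0.015 m and angle between each of glue_mid, stain_mid, jar_mid's own z axis and vertical below 0.1 rad and linear speed of each of glue, stain, jar below 0.03 m/s and angular speed of each of glue, stain, jar below 0.3 rad/s); the robot touches nothing.
It fails at once if the disc, the square or the tape measure is shifted by more than 25 mm (distance of any of disc_mid, square_mid, tape_mid from where it was at the start of the episode above 0.025 m).
It fails at once if the glue, stain, jar or level is tipped over (leans more than 45 degrees) (angle between any of glue_mid, stain_mid, jar_mid, level_mid's own z axis and vertical above 0.785 rad).
It fails at once if the glue, stain, jar or level is dropped (falls freely by more than about 20 mm, past 0.6 m/s) ((contact force between glue and anything else below 0.02 N and linear speed of glue above 0.6 m/s) or (contact force between stain and anything else below 0.02 N and linear speed of stain above 0.6 m/s) or (contact force between jar and anything else below 0.02 N and linear speed of jar above 0.6 m/s) or (contact force between level and anything else below 0.02 N and linear speed of level above 0.6 m/s)).
It also fails if it takes over 144 s, if anything falls off the work surface, if the arm or the gripper's body presses on something with over 40 N, if the wrist force passes 120 N, or if a joint passes its speed limit or range.

## Working session

There is one attempt and no reset: what is moved stays moved. The work goes in short steps, Python scripts to look and compute and a tool call to move; the robot and the scene stay as the last step left them, time stands still between calls to the robot, and variables do not carry over. Pictures are saved under pics/ and viewed, at most 14 in all, crops included, and the job is handed in when it is done.

Besides the shell and the picture viewer there is one more tool, called after "Emit:" by a JSON object that holds its "fn" and its "kwargs". arm_command: Moves the arm, as the interface text tells. Its arguments: {"type":"object","properties":{"deltas":{"type":"array"},"fingers":{"type":"number"}},"required":["deltas"]}

```bash
mkdir -p pics; cat > h.py <<'E'
from station import robot
import numpy as np, cv2
from scipy.spatial.transform import Rotation as R
def save(cam,name):
    im=robot.snapshot(cam); cv2.imwrite(f'pics/{name}.png',im[:,:,::-1]); return im
def pose():
    s=robot.get_state(); q=s['orientation']; return s,np.array(s['ee_pos']),R.from_quat([q[1],q[2],q[3],q[0]]).as_matrix()
def show():
    s,p,M=pose(); print(round(s['time_s'],2),'p',p.round(1),'x',M[:,0].round(3),'y',M[:,1].round(3),'z',M[:,2].round(3),'w',round(s['grip_width'],1),s['grip_force'])
E
python3 - <<'E'
from h import *
show()
for c in ('scene','top'):
    im=save(c,c+'0')
    for n in ['glue_mid','stain_mid','jar_mid','level_mid','tray','putdown','panel_mark','disc_mid','square_mid','tape_mid']:
        print(c,n,[(np.round(d['position'],0).tolist(),round(d['conf'],2)) for d in robot.pinpoint(c,n)[:2]])
E
```

```text
0.0 p [278.3 586.9 221.6] x [-0.904  0.428 -0.   ] y [ 0.428  0.904 -0.002] z [-0.001 -0.002 -1.   ] w 86.9 0.0
scene glue_mid [([468.0, -218.0, 57.0], 0.77)]
scene stain_mid [([465.0, -282.0, 60.0], 0.72), ([496.0, -282.0, 0.0], 0.61)]
scene jar_mid [([468.0, -339.0, 57.0], 0.93), ([506.0, 6.0, 1.0], 0.74)]
scene level_mid [([514.0, -282.0, 23.0], 0.78), ([465.0, -283.0, 57.0], 0.72)]
scene tray [([494.0, -283.0, -0.0], 0.84)]
scene putdown [([508.0, 7.0, -0.0], 0.84)]
scene panel_mark [([504.0, 318.0, 35.0], 0.83)]
scene disc_mid [([727.0, 164.0, 16.0], 0.7), ([493.0, -279.0, -1.0], 0.28)]
scene square_mid [([728.0, -168.0, 5.0], 0.76)]
scene tape_mid [([721.0, 12.0, 29.0], 0.61)]
top glue_mid [([465.0, -220.0, 58.0], 0.66), ([726.0, 160.0, 11.0], 0.54)]
top stain_mid [([462.0, -282.0, 57.0], 0.87)]
top jar_mid [([461.0, -338.0, 58.0], 0.93)]
top level_mid [([510.0, -280.0, 27.0], 0.59)]
top tray [([493.0, -281.0, -4.0], 0.6)]
top putdown [([503.0, 2.0, -3.0], 0.82)]
top panel_mark [([505.0, 323.0, 37.0], 0.61), ([723.0, 9.0, 33.0], 0.21)]
top disc_mid [([727.0, 162.0, 10.0], 0.59)]
top square_mid [([493.0, -282.0, -2.0], 0.73), ([503.0, 322.0, 37.0], 0.42)]
top tape_mid [([723.0, 8.0, 33.0], 0.77)]
```

View pics/scene0.png

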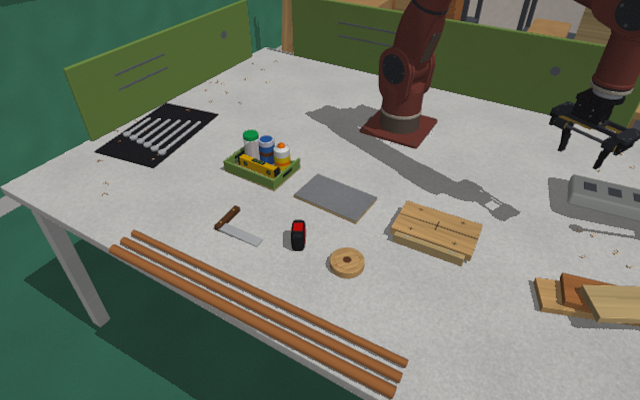

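View pics/top0.png

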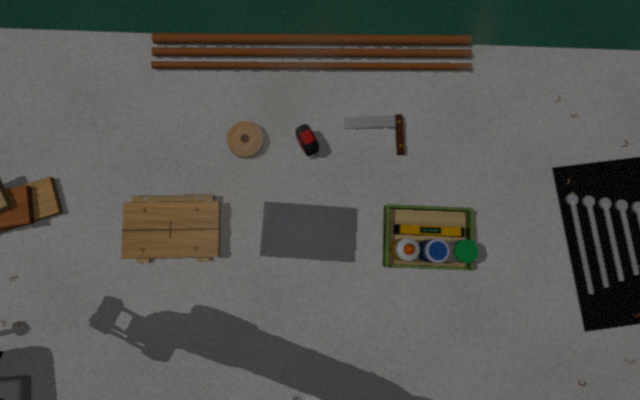

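The pictures agree with the networks: in the top view the tray is at about (430,237), with glue (408,250), stain (437,251), jar (466,251) and the level (431,231) behind. The board is at (310,231) and the panel at (171,229). Next I'll get the yaws.

```bash
python3 - <<'E'
from h import *
K=robot.calibration('top'); A=np.array(K['intrinsics']); T=np.array(K['T'])
def toW(uv,z):
    uv=np.asarray(uv,float).reshape(-1,2); d=np.c_[uv,np.ones(len(uv))]@np.linalg.inv(A).T@T[:3,:3].T
    return T[:3,3]+d*((z-T[2,3])/d[:,2])[:,None]
im=robot.snapshot('top')
def rep(n,m,z):
    c=max(cv2.findContours(m.astype(np.uint8),0,2)[0],key=cv2.contourArea)
    w=toW(c,z)[:,:2].astype(np.float32); r=cv2.minAreaRect(w); print(n,np.round(r[0],1),np.round(r[1],1),round(r[2],1))
for n,z in [('tray',42),('putdown',12),('level_mid',42)]:
    s=robot.silhouettes('top',n); print(n,[round(d['conf'],2) for d in s]); rep(n,s[0]['mask'],z)
hsv=cv2.cvtColor(im,cv2.COLOR_RGB2HSV); print(hsv[215,140],hsv[245,200],hsv[180,170])
# panel pencil line: dark pixels near row 229
g=cv2.cvtColor(im,cv2.COLOR_RGB2GRAY); u=np.r_[128:164,178:216]; v=np.array([222+np.argmin(g[222:238,x]) for x in u])
w=toW(np.c_[u,v],36); p=np.polyfit(w[:,1],w[:,0],1); print('line x=',p, 'resid',np.std(w[:,0]-np.polyval(p,w[:,1])),'yaw deg of y-axis line',np.degrees(np.arctan(p[0])))
E
```

```text
tray [0.7]
tray [ 495.  -274.7] [210.7 148.9] 89.0
putdown [0.56]
putdown [503.    4.3] [223.9 135.5] 87.2
level_mid [0.91, 0.16]
level_mid [ 509.3 -276.6] [164.6  27.4] 87.5
[ 16 134 110] [ 16 115 111] [  0   7 105]
line x= [-4.64915461e-02  5.13903398e+02] resid 0.7914805246727671 yaw deg of y-axis line -2.6618526443959047
```

Emit:
{"fn": "arm_command", "kwargs": {"deltas": [[0,0,-1,7],[0,0,-2,14],[0,0,-3,21],[0,0,-3,28],[0,0,-3,35],[0,0,-3,42],[0,0,-3,49],[0,0,-3,56],[0,0,-3,63],[0,0,-3,64.7]]}}

```text
time_s: 2.13
ee_pos: [278.5, 587.3, 252.6]
orientation: [0.0, 0.71, 0.704, 0.0]
force: [-0.7, -0.4, 0.6]
grip_width: 87.3
grip_force: 0.0
```

Emit:
{"fn": "arm_command", "kwargs": {"deltas": [[-2.5,2.5,0,0],[-5.5,5,0,0],[-8.5,7.5,0,0],[-11.5,10,0,0],[-15,12,0,0],[-18.5,14,0,0],[-22,16,0,0],[-26,17,0,0],[-30,18,0,0],[-34,18.8,0,0]]}}

```text
time_s: 2.97
ee_pos: [466.6, 244.9, 252.6]
orientation: [0.0, 0.708, 0.707, 0.0]
force: [0.6, -0.1, 0.8]
grip_width: 86.8
grip_force: 0.0
```

Emit:
{"fn": "arm_command", "kwargs": {"deltas": [[-4,0,0,0],[-8,0,0,0],[-12,0,0,0],[-16,0,0,0],[-20,0,0,0],[-24,0,0,0],[-28,0,0,0],[-32,0,0,0],[-36,0,0,0],[-40,0,0,0]]}}

```text
time_s: 3.8
ee_pos: [465.1, -155.0, 253.0]
orientation: [0.0, 0.708, 0.707, 0.001]
force: [2.1, 0.7, -0.8]
grip_width: 86.9
grip_force: 0.0
```

Emit:
{"fn": "arm_command", "kwargs": {"deltas": [[-4,0,0,0],[-7,0,0,0],[-10,0,0,0],[-12,0,0,0],[-12.9,0,0,0],[-12.9,0,0,0],[-12.9,0,0,0]]}}

```text
time_s: 4.38
ee_pos: [465.2, -282.1, 252.5]
orientation: [-0.0, 0.708, 0.706, -0.0]
force: [0.3, -0.4, 0.5]
grip_width: 87.1
grip_force: 0.0
```

```bash
python3 - <<'E'
from h import *
show()
save('wrist','w1')
for n in ['glue_mid','stain_mid','jar_mid','level_mid','tray']:
    print(n,[(np.round(d['position'],0).tolist(),round(d['conf'],2)) for d in robot.pinpoint('wrist',n)[:2]])
E
```

```text
4.38 p [ 465.2 -282.1  252.5] x [ 0.002  1.    -0.   ] y [ 1.    -0.002 -0.001] z [-0.001 -0.    -1.   ] w 87.1 0.0
glue_mid [([512.0, -283.0, 22.0], 0.19)]
stain_mid []
jar_mid [([466.0, -346.0, 56.0], 0.63)]
level_mid [([515.0, -282.0, 23.0], 0.57)]
tray [([496.0, -281.0, 0.0], 0.78)]
```

View pics/w1.png

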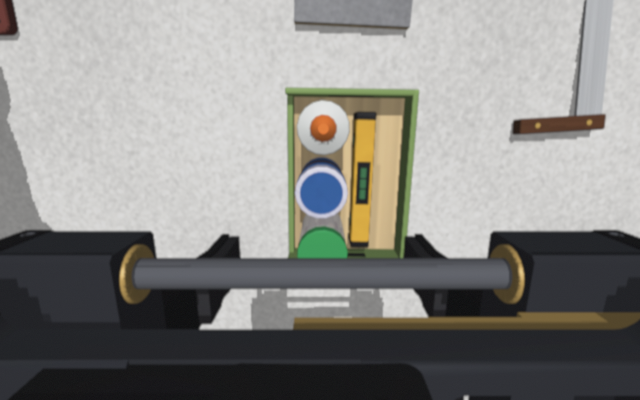

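The wrist view shows the nozzle tip at (323,127), the stain lid at (322,194), the jar lid's upper edge near (322,229), and the level from (366,114) to (359,245).

```bash
cat >> h.py <<'E'
def toW(cam,uv,z):
    K=robot.calibration(cam); A=np.array(K['intrinsics']); T=np.array(K['T'])
    uv=np.asarray(uv,float).reshape(-1,2); d=np.c_[uv,np.ones(len(uv))]@np.linalg.inv(A).T@T[:3,:3].T
    return (T[:3,3]+d*((z-T[2,3])/d[:,2])[:,None]).round(1)
E
python3 - <<'E'
from h import *
im=cv2.imread('pics/w1.png'); h=cv2.cvtColor(im,cv2.COLOR_BGR2HSV)
def bl(lo,hi,box):
    u0,v0,u1,v1=box; m=np.zeros(h.shape[:2],np.uint8); m[v0:v1,u0:u1]=cv2.inRange(h,lo,hi)[v0:v1,u0:u1]
    return max(cv2.findContours(m,0,1)[0],key=cv2.contourArea)
o=bl((3,150,80),(14,255,255),(295,100,350,150)); c,r=cv2.minEnclosingCircle(o); print('nozzle',c,r,toW('wrist',[c],110))
b=bl((100,100,60),(125,255,255),(295,165,350,222)); c,r=cv2.minEnclosingCircle(b); print('stain',c,r,toW('wrist',[c],104))
g=bl((60,100,40),(85,255,255),(292,222,352,258)); x0,y0,w,hh=cv2.boundingRect(g); print('jar',x0,y0,w,hh); P=toW('wrist',[(x0,y0+hh),(x0+w,y0+hh),(x0+w/2,y0)],106); print(P,'centre',(P[0,0]+P[1,0])/2,P[2,1]-26)
y=bl((20,120,80),(32,255,255),(345,105,385,250)); rr=cv2.minAreaRect(toW('wrist',y,42)[:,:2].astype(np.float32)); print('level',rr)
print(toW('wrist',[(366,114),(359,246)],42))
print('top:',[ (n,toW('top',[p],z)) for n,p,z in [('nozzle',(409,250),110),('stain',(438,251),104),('jar',(466,251),106)]])
E
```

```text
nozzle (322.8503112792969, 127.80239868164062) 12.284947395324707 [[ 467.3 -218.5  110. ]]
stain (321.0, 192.53125) 20.506980895996094 [[ 465.6 -280.   104. ]]
jar 297 227 51 31
[[ 441.  -347.7  106. ]
 [ 493.1 -347.8  106. ]
 [ 467.  -314.6  106. ]] centre 467.05 -340.6
level ((512.3156127929688, -282.1956787109375), (144.85458374023438, 24.033536911010742), 88.81954193115234)
[[ 515.2 -204.6   42. ]
 [ 511.9 -359.7   42. ]]
top: [('nozzle', array([[ 462.5, -216.6,  110. ]])), ('stain', array([[ 461.8, -281.2,  104. ]])), ('jar', array([[ 463.1, -341.8,  106. ]]))]
```

Emit:
{"fn": "arm_command", "kwargs": {"deltas": [[3.5,0.2,1,0],[6.3,0.2,3,0],[6.3,0.2,6,0],[6.3,0.2,9,0],[6.3,0.2,12,0],[6.3,0.2,15,0],[6.3,0.2,17,0],[6.3,0.2,18.5,0],[6.3,0.2,19.1,0],[6.3,0.2,19.1,0]]}}

```text
time_s: 5.52
ee_pos: [466.8, -218.4, 60.6]
orientation: [-0.001, 0.707, 0.707, -0.001]
force: [0.0, 0.9, -0.4]
grip_width: 87.3
grip_force: 0.0
```

Emit:
{"fn": "arm_command", "kwargs": {"deltas": [[0,0,0,0],[0,0,0,0],[0,0,0,0],[0,0,0,0],[0,0,0,0],[0,0,0,0],[0,0,0,0]], "fingers": 0}}

```text
time_s: 6.1
ee_pos: [467.6, -219.0, 61.8]
orientation: [0.0, 0.708, 0.707, 0.0]
force: [-0.8, 0.9, 1.9]
grip_width: 51.2
grip_force: 29.9
```

Emit:
{"fn": "arm_command", "kwargs": {"deltas": [[0,0,-1,0],[0,0,-2.5,0],[0,0,-4.5,0],[0,0,-6.5,0],[1.5,0.3,-7,0],[4,0.6,-7,0],[7,1,-7,0],[10,1.5,-7,0],[13,2,-7,0],[16,2.5,-7,0]]}}

```text
time_s: 6.93
ee_pos: [492.6, -57.7, 132.2]
orientation: [0.0, 0.708, 0.706, 0.0]
force: [0.3, -0.1, -1.7]
grip_width: 51.3
grip_force: 29.9
```

Emit:
{"fn": "arm_command", "kwargs": {"deltas": [[3,0.5,0,0],[6,1,0,0],[9,1.2,0,0],[11.5,1.2,0,0],[13,1.2,0,0],[13.4,1.2,1.5,0],[13.4,1.2,3.5,0],[13.4,1.2,5,0],[13.4,1.2,5.9,0],[13.4,1.2,5.9,0]]}}

```text
time_s: 7.77
ee_pos: [503.7, 74.5, 71.3]
orientation: [-0.0, 0.708, 0.707, -0.001]
force: [-0.6, -0.1, -2.6]
grip_width: 50.9
grip_force: 29.9
```

Emit:
{"fn": "arm_command", "kwargs": {"deltas": [[0,0,0.2,0],[0,0,0.4,0],[0,0,0.4,0],[0,0,0.4,0]]}}

```text
time_s: 8.1
ee_pos: [505.3, 75.0, 69.2]
orientation: [0.0, 0.708, 0.707, 0.0]
force: [0.9, -1.1, -1.9]
grip_width: 50.7
grip_force: 29.9
```

Emit:
{"fn": "arm_command", "kwargs": {"deltas": [[0,0,0.1,0],[0,0,0.1,0],[0,0,0.15,0],[0,0,0.15,0]]}}

```text
time_s: 8.43
ee_pos: [505.1, 75.1, 67.7]
orientation: [-0.0, 0.708, 0.707, 0.0]
force: [-3.9, -0.2, 6.6]
grip_width: 51.1
grip_force: 29.9
```

Emit:
{"fn": "arm_command", "kwargs": {"deltas": [[0,0,0,0],[0,0,0,0],[0,0,0,0],[0,0,0,0],[0,0,-2,0],[0,0,-5,0]], "fingers": 1}}

```text
time_s: 8.93
ee_pos: [502.9, 74.4, 115.4]
orientation: [-0.001, 0.708, 0.707, -0.003]
force: [0.6, 0.4, 0.7]
grip_width: 82.2
grip_force: 0.0
```

Emit:
{"fn": "arm_command", "kwargs": {"deltas": [[-2,0,-1,0],[-5,0,-1,0],[-9,-1,-1,0],[-13,-2,-1,0],[-17,-3,-1,0],[-21,-3.5,-1,0],[-25,-3.9,-1,0],[-29,-3.9,-1,0],[-32,-3.9,-1,0],[-34,-3.9,-1,0]]}}

```text
time_s: 9.77
ee_pos: [464.7, -268.6, 127.3]
orientation: [0.001, 0.709, 0.706, -0.0]
force: [-0.1, 0.3, 1.2]
grip_width: 87.3
grip_force: 0.0
```

Emit:
{"fn": "arm_command", "kwargs": {"deltas": [[-1.1,0,0.5,0],[-1.6,0,2,0],[-1.6,0,4,0],[-1.6,0,5.5,0],[-1.6,0,6.6,0],[-1.6,0,6.6,0],[-1.6,0,6.6,0]]}}

```text
time_s: 10.35
ee_pos: [465.2, -281.0, 61.0]
orientation: [-0.0, 0.708, 0.707, -0.0]
force: [-0.7, 1.0, -0.5]
grip_width: 87.2
grip_force: 0.0
```

Emit:
{"fn": "arm_command", "kwargs": {"deltas": [[0,0,0,0],[0,0,0,0],[0,0,0,0],[0,0,0,0],[0,0,0,0],[0,0,0,0],[0,0,0,0]], "fingers": 0}}

```text
time_s: 10.93
ee_pos: [465.4, -280.9, 61.2]
orientation: [-0.0, 0.708, 0.707, 0.0]
force: [-0.8, -0.1, 1.4]
grip_width: 51.4
grip_force: 30.0
```

Emit:
{"fn": "arm_command", "kwargs": {"deltas": [[0,0,-1,0],[0,0,-2.5,0],[0,0,-4.5,0],[0,0,-6.5,0],[1.5,0.3,-7,0],[4,0.6,-7,0],[7,1,-7,0],[10,1.5,-7,0],[13,2,-7,0],[16,2.5,-7,0]]}}

```text
time_s: 11.77
ee_pos: [490.4, -119.7, 131.6]
orientation: [-0.0, 0.708, 0.706, 0.0]
force: [1.4, -0.2, -2.2]
grip_width: 51.4
grip_force: 30.0
```

Emit:
{"fn": "arm_command", "kwargs": {"deltas": [[3,0.5,0,0],[6,1,0,0],[8.5,1.3,0,0],[11,1.3,0,0],[12.2,1.3,0,0],[12.5,1.3,1.5,0],[12.5,1.3,3.5,0],[12.5,1.3,5,0],[12.5,1.3,5.9,0],[12.5,1.3,6,0]]}}

```text
time_s: 12.6
ee_pos: [502.6, 3.7, 69.9]
orientation: [-0.001, 0.708, 0.707, -0.001]
force: [-0.3, 1.0, -2.4]
grip_width: 51.5
grip_force: 30.0
```

Emit:
{"fn": "arm_command", "kwargs": {"deltas": [[0,0,0.2,0],[0,0,0.3,0],[0,0,0.4,0],[0,0,0.4,0],[0,0,0.4,0]]}}

```text
time_s: 13.02
ee_pos: [504.0, 4.0, 67.5]
orientation: [0.0, 0.708, 0.707, 0.0]
force: [-0.2, -0.2, -2.9]
grip_width: 51.4
grip_force: 30.0
```

Emit:
{"fn": "arm_command", "kwargs": {"deltas": [[0,0,0.05,0],[0,0,0.1,0],[0,0,0.15,0],[0,0,0.15,0]]}}

```text
time_s: 13.35
ee_pos: [504.1, 4.0, 67.0]
orientation: [-0.0, 0.708, 0.707, 0.0]
force: [-7.3, -0.9, 18.3]
grip_width: 51.8
grip_force: 30.0
```

Emit:
{"fn": "arm_command", "kwargs": {"deltas": [[0,0,0,0],[0,0,0,0],[0,0,0,0],[0,0,0,0],[0,0,-2,0],[0,0,-5,0]], "fingers": 1}}

```text
time_s: 13.85
ee_pos: [501.9, 3.7, 114.1]
orientation: [-0.001, 0.708, 0.707, -0.002]
force: [-0.7, 0.9, -0.2]
grip_width: 82.8
grip_force: 0.0
```

Emit:
{"fn": "arm_command", "kwargs": {"deltas": [[-2,0,-1,0],[-5,0,-1,0],[-9,-1,-1,0],[-13,-2,-1,0],[-17,-3,-1,0],[-21,-3.5,-1,0],[-25,-3.7,-1,0],[-29,-3.7,-1,0],[-32,-3.7,-1,0],[-34,-3.7,-1,0]]}}

```text
time_s: 14.68
ee_pos: [465.3, -339.7, 125.6]
orientation: [0.0, 0.709, 0.706, -0.001]
force: [-0.3, 0.2, -0.4]
grip_width: 86.8
grip_force: 0.0
```

Emit:
{"fn": "arm_command", "kwargs": {"deltas": [[-0.6,0,0.5,0],[-0.6,0,2,0],[-0.6,0,4,0],[-0.6,0,5.5,0],[-0.6,0,6.4,0],[-0.6,0,6.4,0],[-0.6,0,6.4,0]]}}

```text
time_s: 15.27
ee_pos: [466.4, -341.4, 61.5]
orientation: [-0.0, 0.707, 0.707, -0.0]
force: [-0.7, -1.0, 1.2]
grip_width: 86.9
grip_force: 0.0
```

Emit:
{"fn": "arm_command", "kwargs": {"deltas": [[0,0,0,0],[0,0,0,0],[0,0,0,0],[0,0,0,0],[0,0,0,0],[0,0,0,0],[0,0,0,0]], "fingers": 0}}

```text
time_s: 15.85
ee_pos: [466.3, -342.0, 61.7]
orientation: [0.0, 0.708, 0.707, 0.0]
force: [-0.4, 0.3, 1.3]
grip_width: 51.6
grip_force: 30.0
```

Emit:
{"fn": "arm_command", "kwargs": {"deltas": [[0,0,-1,0],[0,0,-2.5,0],[0,0,-4.5,0],[0,0,-6.5,0],[1.5,0.3,-7,0],[4,0.6,-7,0],[7,1,-7,0],[10,1.5,-7,0],[13,2,-7,0],[16,2.5,-7,0]]}}

```text
time_s: 16.68
ee_pos: [491.4, -180.8, 132.1]
orientation: [-0.0, 0.708, 0.706, 0.0]
force: [0.4, 0.3, -1.4]
grip_width: 51.4
grip_force: 30.0
```

Emit:
{"fn": "arm_command", "kwargs": {"deltas": [[3,0.5,0,0],[6,1,0,0],[8.5,1.3,0,0],[10.5,1.3,0,0],[11.3,1.3,0,0],[11.5,1.3,1.5,0],[11.5,1.3,3.5,0],[11.5,1.3,5,0],[11.5,1.3,5.9,0],[11.5,1.3,6,0]]}}

```text
time_s: 17.52
ee_pos: [503.6, -67.8, 70.4]
orientation: [-0.001, 0.708, 0.706, -0.001]
force: [0.0, -0.7, -1.5]
grip_width: 51.2
grip_force: 30.0
```

Emit:
{"fn": "arm_command", "kwargs": {"deltas": [[0,0,0.2,0],[0,0,0.3,0],[0,0,0.4,0],[0,0,0.45,0],[0,0,0.45,0]]}}

```text
time_s: 17.93
ee_pos: [505.1, -67.1, 67.6]
orientation: [0.0, 0.708, 0.707, 0.0]
force: [-0.9, -0.8, 0.8]
grip_width: 51.3
grip_force: 30.0
```

Emit:
{"fn": "arm_command", "kwargs": {"deltas": [[0,0,0.05,0],[0,0,0.1,0],[0,0,0.1,0],[0,0,0.1,0]]}}

```text
time_s: 18.27
ee_pos: [505.2, -67.1, 67.5]
orientation: [-0.0, 0.708, 0.707, 0.001]
force: [-6.8, 1.3, 18.6]
grip_width: 51.1
grip_force: 30.0
```

Emit:
{"fn": "arm_command", "kwargs": {"deltas": [[0,0,0,0],[0,0,0,0],[0,0,0,0],[0,0,0,0],[0,0,-2,0],[0,0,-5,0],[0,0,-9,0],[-1,0,-12,0],[-4,0.5,-14,0],[-8,0.7,-16,0]], "fingers": 1}}

```text
time_s: 19.1
ee_pos: [512.7, -142.3, 226.6]
orientation: [0.0, 0.705, 0.709, 0.002]
force: [1.3, -0.5, -0.2]
grip_width: 86.8
grip_force: 0.0
```

Emit:
{"fn": "arm_command", "kwargs": {"deltas": [[-4,0,0,0],[-8,0,0,0],[-11,0,0,0],[-13.5,0,0,0],[-13.5,0,0,0],[-13.5,0,0,0],[-13.5,0,0,0]], "fingers": 0.6}}

```text
time_s: 19.68
ee_pos: [511.3, -278.8, 224.4]
orientation: [-0.0, 0.708, 0.707, -0.0]
force: [-0.2, 0.1, 0.7]
grip_width: 54.2
grip_force: 0.0
```

```bash
python3 - <<'E'
from h import *
show()
im=save('wrist','w2'); h=cv2.cvtColor(im,cv2.COLOR_RGB2HSV)
m=cv2.inRange(h,(20,120,80),(32,255,255)); m[260:]=0
c=max(cv2.findContours(m,0,1)[0],key=cv2.contourArea); w=toW('wrist',c,42)[:,:2].astype(np.float32); print(cv2.minAreaRect(w))
print([(d['position'],d['conf']) for d in robot.pinpoint('wrist','level_mid')])
save('top','t2')
for n in ['glue_mid','stain_mid','jar_mid']: print(n,[(np.round(d['position'],0).tolist(),round(d['conf'],2)) for d in robot.pinpoint('top',n)[:2]])
E
```

```text
19.68 p [ 511.3 -278.8  224.4] x [0.001 1.    0.   ] y [ 1.    -0.001 -0.001] z [-0.001  0.    -1.   ] w 54.2 0.0
((513.24853515625, -282.3067321777344), (144.19883728027344, 21.62425422668457), 88.70724487304688)
[([513.7, -282.4, 23.6], 0.61)]
glue_mid [([501.0, 72.0, 64.0], 0.66)]
stain_mid [([504.0, 2.0, 62.0], 0.8)]
jar_mid [([502.0, -68.0, 65.0], 0.58)]
```

View pics/w2.png

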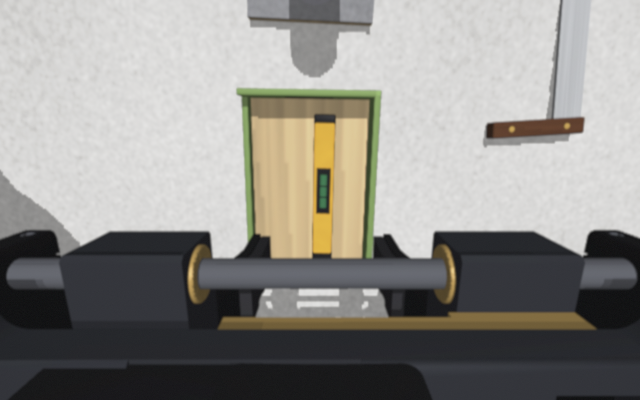

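The tray now holds only the level, at (323,115–258), centred between the fingers. I'll descend with the fingers half open.

Emit:
{"fn": "arm_command", "kwargs": {"deltas": [[-0.3,0.2,3,1.3],[-0.3,0.2,6.5,1.3],[-0.3,0.2,10,1.3],[-0.3,0.2,13,1.3],[-0.3,0.2,16,1.3],[-0.3,0.2,18.5,1.3],[-0.3,0.2,20,1.3],[-0.3,0.2,21,1.3],[-0.3,0.2,21,1.3],[-0.3,0.2,21,1.3]]}}

```text
time_s: 20.82
ee_pos: [513.7, -282.5, 15.4]
orientation: [0.0, 0.715, 0.699, 0.0]
force: [0.3, -0.7, 0.7]
grip_width: 52.6
grip_force: 0.0
```

Emit:
{"fn": "arm_command", "kwargs": {"deltas": [[0,0,0,0],[0,0,0,0],[0,0,0,0],[0,0,0,0],[0,0,0,0],[0,0,0,0],[0,0,0,0]], "fingers": 0}}

```text
time_s: 21.4
ee_pos: [513.4, -282.2, 15.0]
orientation: [0.0, 0.715, 0.699, 0.0]
force: [-0.3, 0.5, 4.6]
grip_width: 21.6
grip_force: 30.0
```

Emit:
{"fn": "arm_command", "kwargs": {"deltas": [[0,0,-1,0],[0,0,-2.5,0],[0,0,-4.5,0],[0,0,-7,0],[0,0,-10,0],[0,0,-13,0],[1.5,0,-15.5,0],[4,0,-17,0],[7,-0.3,-17,0],[10.5,-0.5,-17,0]]}}

```text
time_s: 22.23
ee_pos: [510.7, -178.3, 186.7]
orientation: [0.001, 0.717, 0.697, 0.001]
force: [0.1, 0.6, -1.4]
grip_width: 21.7
grip_force: 30.0
```

Emit:
{"fn": "arm_command", "kwargs": {"deltas": [[3.5,-0.2,0,0],[7,-0.4,0,0],[10.5,-0.6,0,0],[14,-0.8,0,0],[17.5,-1,0,0],[21,-1.2,0,0],[24.5,-1.4,0,0],[28,-1.6,0,0],[31.5,-1.6,0,0],[34,-1.6,0,0]]}}

```text
time_s: 23.07
ee_pos: [502.5, 166.3, 185.8]
orientation: [-0.0, 0.715, 0.699, 0.001]
force: [-0.3, -0.2, -0.2]
grip_width: 22.4
grip_force: 30.0
```

Emit:
{"fn": "arm_command", "kwargs": {"deltas": [[1.5,0,0,0],[2,0,0,0],[2,0,0,0],[2,0,0,0]]}}

```text
time_s: 23.4
ee_pos: [503.8, 181.0, 184.9]
orientation: [0.0, 0.716, 0.698, -0.0]
force: [0.2, -0.6, -1.6]
grip_width: 22.1
grip_force: 30.0
```

```bash
python3 - <<'E'
from h import *
show()
im=save('wrist','w3')
print([(d['position'],d['conf']) for d in robot.pinpoint('wrist','panel_mark')])
E
```

```text
23.4 p [503.8 181.  184.9] x [ 0.026  1.    -0.001] y [ 1.    -0.026  0.   ] z [ 0.    -0.001 -1.   ] w 22.1 29.999871687032282
[([501.3, 320.8, 34.9], 0.57)]
```

View pics/w3.png

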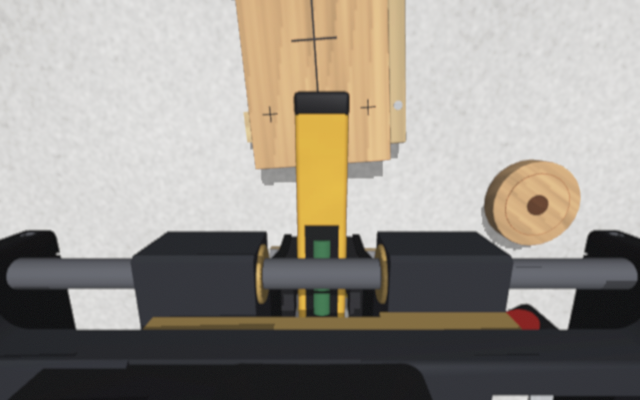

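The mark's cross shows at about (314.5,39.5), the line runs from (312,0) to (318,90), and the level is held straight.

```bash
python3 - <<'E'
from h import *
P=toW('wrist',[(314.5,39.5),(312,1),(318,90)],36); print(P, np.degrees(np.arctan2(-(P[1]-P[2])[0],(P[1]-P[2])[1])))
s,p,M=pose()
P2=toW('wrist',[(322,101),(322,101)],15+170+14); print(P2)
d=P[0]-p; d[2]=0; print('tool-frame shift',M.T@d)
E
```

```text
[[501.7 318.2  36. ]
 [500.6 348.1  36. ]
 [503.5 276.5  36. ]] 2.319371377476198
[[506.2 256.8 199. ]
 [506.2 256.8 199. ]]
tool-frame shift [ 1.37237676e+02 -5.79128728e+00 -3.34479647e-03]
```

Emit:
{"fn": "arm_command", "kwargs": {"deltas": [[2,0,0,-1],[5,-0.3,0,-2],[8.5,-0.6,0,-3.8],[11.5,-0.6,0,-3.8],[13.3,-0.6,0,-3.8],[13.8,-0.6,1.5,-3.8],[13.8,-0.6,4,-3.8],[13.8,-0.6,7,-3.8],[13.8,-0.6,9.5,-3.8],[13.8,-0.6,11,-3.8]]}}

```text
time_s: 24.33
ee_pos: [500.1, 319.1, 72.1]
orientation: [0.0, 0.693, 0.721, -0.002]
force: [-0.2, -0.4, -1.2]
grip_width: 21.7
grip_force: 30.0
```

Emit:
{"fn": "arm_command", "kwargs": {"deltas": [[0,0,0.7,0],[0,0,1.4,0],[0,0,1.9,0],[0,0,2.3,0],[0,0,2.5,0],[0,0,2.6,0],[0,0,2.6,0],[0,0,2.6,0]]}}

```text
time_s: 25.0
ee_pos: [500.9, 321.4, 49.1]
orientation: [0.0, 0.692, 0.722, 0.0]
force: [0.9, -0.7, -0.9]
grip_width: 22.0
grip_force: 30.0
```

Emit:
{"fn": "arm_command", "kwargs": {"deltas": [[-0.1,0,0.15,0],[-0.1,0,0.25,0],[-0.1,0,0.32,0],[-0.1,0,0.36,0],[-0.1,0,0.36,0]]}}

```text
time_s: 25.42
ee_pos: [500.8, 320.3, 45.0]
orientation: [0.0, 0.692, 0.722, -0.0]
force: [0.2, -0.2, -1.6]
grip_width: 21.6
grip_force: 30.0
```

Emit:
{"fn": "arm_command", "kwargs": {"deltas": [[0,0,0.05,0],[0,0,0.1,0],[0,0,0.1,0],[0,0,0.1,0]]}}

```text
time_s: 25.75
ee_pos: [500.8, 320.3, 44.9]
orientation: [-0.0, 0.692, 0.722, 0.0]
force: [-4.2, -1.3, 9.3]
grip_width: 21.8
grip_force: 30.0
```

Emit:
{"fn": "arm_command", "kwargs": {"deltas": [[0,0,0,0],[0,0,0,0],[0,0,0,0],[0,0,0,0],[0,0,-2,0],[0,0,-5,0],[0,0,-9,0],[-1,0,-13,1.2],[-4,0,-16,2.4],[-7.5,0,-18,2.4]], "fingers": 0.6}}

```text
time_s: 26.58
ee_pos: [504.5, 246.8, 226.9]
orientation: [0.0, 0.706, 0.708, 0.002]
force: [0.7, -0.5, 0.6]
grip_width: 52.6
grip_force: 0.0
```

Emit:
{"fn": "arm_command", "kwargs": {"deltas": [[-3,0,0,0],[-5,0,0,0],[-6,0,0,0],[-6,0,0,0],[-6,0,0,0]], "fingers": 1}}

```text
time_s: 27.0
ee_pos: [503.4, 186.5, 223.4]
orientation: [-0.0, 0.707, 0.708, -0.0]
force: [-0.4, 0.7, -0.2]
grip_width: 77.6
grip_force: 0.0
```

```bash
python3 - <<'E'
from h import *
show()
im=save('wrist','w4'); h=cv2.cvtColor(im,cv2.COLOR_RGB2HSV)
m=cv2.inRange(h,(22,170,80),(32,255,255)); m[260:]=0
c=max(cv2.findContours(m,0,1)[0],key=cv2.contourArea); print(cv2.minAreaRect(toW('wrist',c,72)[:,:2].astype(np.float32)))
print([(d['position'],d['conf']) for d in robot.pinpoint('wrist','level_mid')])
E
```

```text
27.0 p [503.4 186.5 223.4] x [-0.001  1.     0.   ] y [ 1.     0.001 -0.001] z [-0.001  0.    -1.   ] w 77.6 0.0Traceback (most recent call last):
  File "<stdin>", line 5, in <module>
ValueError: max() iterable argument is empty
```

View pics/w4.png

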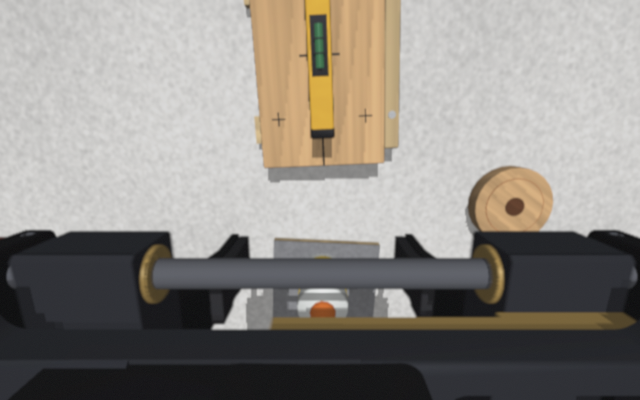

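The level stands along the line. Its vial is at about (319,46), its near end at (321.5,131), the cross-mark stubs at (303,55) and (336,54), and the line reappears at (323,160). I'll check these as positions.

```bash
python3 - <<'E'
from h import *
print('level vial, near end top',toW('wrist',[(319,45.5),(321.5,131)],72).tolist())
print('mark stubs, line end',toW('wrist',[(303,55),(336,54),(323,160)],36).tolist())
print([(d['position'],d['conf']) for d in robot.pinpoint('wrist','level_mid')])
robot.snapshot('top')
for n in ['glue_mid','stain_mid','jar_mid']: print(n,[(np.round(d['position'],0).tolist(),round(d['conf'],2)) for d in robot.pinpoint('top',n)[:1]])
E
```

```text
level vial, near end top [[501.0, 320.1, 72.0], [503.4, 246.6, 72.0]]
mark stubs, line end [[484.9, 319.1, 36.0], [517.6, 320.0, 36.0], [505.0, 215.5, 36.0]]
[([497.8, 318.1, 51.6], 0.65)]
glue_mid [([502.0, 72.0, 64.0], 0.86)]
stain_mid [([506.0, 7.0, 63.0], 0.87)]
jar_mid [([502.0, -66.0, 60.0], 0.97)]
```

Level is within 1 mm of the mark. Next I'll return the containers, starting with the jar.

Emit:
{"fn": "arm_command", "kwargs": {"deltas": [[-2,0.2,0,0],[-5,0.2,0,0],[-9,0.2,0,0],[-13,0.2,0,0],[-17,0.2,0,0],[-20.5,0.2,0,0],[-23,0.2,0,0],[-25,0.2,0,0],[-25.4,0.2,0,0],[-25.4,0.2,0,0]]}}

```text
time_s: 28.13
ee_pos: [506.1, -69.8, 224.1]
orientation: [0.0, 0.708, 0.706, -0.0]
force: [0.2, 1.1, -0.2]
grip_width: 87.3
grip_force: 0.0
```

Emit:
{"fn": "arm_command", "kwargs": {"deltas": [[0,0,2,0],[0,0,5,0],[0,0,8,0],[0,0,11,0],[0,0,13.5,0],[0,0,15,0],[0,0,15.6,0],[0,0,15.6,0],[0,0,15.6,0]]}}

```text
time_s: 28.88
ee_pos: [506.5, -68.0, 68.5]
orientation: [0.0, 0.707, 0.708, -0.0]
force: [0.0, 0.0, 0.7]
grip_width: 87.2
grip_force: 0.0
```

Emit:
{"fn": "arm_command", "kwargs": {"deltas": [[0,0,0,0],[0,0,0,0],[0,0,0,0],[0,0,0,0],[0,0,0,0],[0,0,0,0],[0,0,0,0]], "fingers": 0}}

```text
time_s: 29.47
ee_pos: [506.1, -68.7, 68.1]
orientation: [-0.0, 0.707, 0.707, 0.0]
force: [-0.8, 0.6, 1.4]
grip_width: 51.3
grip_force: 30.0
```

Emit:
{"fn": "arm_command", "kwargs": {"deltas": [[0,0,-1,0],[0,0,-2.5,0],[0,0,-4.5,0],[0,0,-6.5,0],[-1.5,-0.3,-7,0],[-4,-0.6,-7,0],[-7,-1,-7,0],[-10,-1.5,-7,0],[-13,-2,-7,0],[-16,-2.5,-7,0]]}}

```text
time_s: 30.3
ee_pos: [480.2, -230.6, 138.2]
orientation: [-0.0, 0.707, 0.707, 0.0]
force: [0.7, 0.2, -1.7]
grip_width: 51.6
grip_force: 30.0
```

Emit:
{"fn": "arm_command", "kwargs": {"deltas": [[-3,-0.5,0,0],[-6,-1,0,0],[-8.5,-1.5,0,0],[-10.5,-1.5,0,0],[-11.4,-1.5,0,0],[-11.4,-1.5,0,0],[-11.4,-1.5,1,0],[-11.4,-1.5,3,0],[-11.4,-1.5,5,0],[-11.4,-1.5,6,0]]}}

```text
time_s: 31.13
ee_pos: [465.5, -340.6, 75.3]
orientation: [-0.002, 0.706, 0.708, -0.0]
force: [0.6, 0.3, -1.2]
grip_width: 52.0
grip_force: 30.0
```

Emit:
{"fn": "arm_command", "kwargs": {"deltas": [[0,0,0.5,0],[0,0,0.8,0],[0,0,1,0],[0,0,1.1,0],[0,0,1.1,0],[0,0,1.1,0]]}}

```text
time_s: 31.63
ee_pos: [466.5, -342.9, 67.7]
orientation: [0.0, 0.707, 0.707, 0.0]
force: [-0.6, 0.1, -1.5]
grip_width: 51.5
grip_force: 30.0
```

Contact is expected near z 62.

Emit:
{"fn": "arm_command", "kwargs": {"deltas": [[0,0,0.2,0],[0,0,0.35,0],[0,0,0.45,0],[0,0,0.5,0],[0,0,0.55,0],[0,0,0.6,0],[0,0,0.6,0]]}}

```text
time_s: 32.22
ee_pos: [466.2, -342.9, 62.1]
orientation: [-0.0, 0.707, 0.707, 0.0]
force: [-5.2, 3.7, 13.7]
grip_width: 51.2
grip_force: 30.0
```

Emit:
{"fn": "arm_command", "kwargs": {"deltas": [[0,0,0,0],[0,0,0,0],[0,0,0,0],[0,0,0,0],[0,0,-2,0],[0,0,-5,0],[0,0,-7,0]], "fingers": 1}}

```text
time_s: 32.8
ee_pos: [466.1, -343.2, 132.7]
orientation: [0.0, 0.707, 0.707, -0.0]
force: [0.8, -0.4, 0.9]
grip_width: 85.3
grip_force: 0.0
```

Emit:
{"fn": "arm_command", "kwargs": {"deltas": [[2,0,-1,0],[5,0,-1,0],[9,1,-1,0],[13,2,-1,0],[17,3,-1,0],[21,3.5,-1,0],[25,3.8,-1,0],[29,3.8,-1,0],[32,3.8,-1,0],[34,3.8,-1,0]]}}

```text
time_s: 33.63
ee_pos: [503.9, 1.3, 141.0]
orientation: [-0.0, 0.706, 0.709, 0.0]
force: [0.8, 0.4, -1.5]
grip_width: 86.9
grip_force: 0.0
```

Emit:
{"fn": "arm_command", "kwargs": {"deltas": [[0.7,0,0.5,0],[0.7,0,2.5,0],[0.7,0,5,0],[0.7,0,6.9,0],[0.7,0,7.5,0],[0.7,0,7.5,0],[0.7,0,7.5,0]]}}

```text
time_s: 34.22
ee_pos: [504.3, 3.2, 66.5]
orientation: [0.0, 0.707, 0.707, -0.0]
force: [-0.0, -0.3, 1.2]
grip_width: 86.7
grip_force: 0.0
```

Emit:
{"fn": "arm_command", "kwargs": {"deltas": [[0,0,0,0],[0,0,0,0],[0,0,0,0],[0,0,0,0],[0,0,0,0],[0,0,0,0],[0,0,0,0]], "fingers": 0}}

```text
time_s: 34.8
ee_pos: [504.1, 4.4, 66.2]
orientation: [-0.0, 0.707, 0.707, 0.0]
force: [-0.7, 0.0, 1.2]
grip_width: 51.3
grip_force: 30.0
```

Emit:
{"fn": "arm_command", "kwargs": {"deltas": [[0,0,-1,0],[0,0,-2.5,0],[0,0,-4.5,0],[0,0,-6.5,0],[-1.5,-0.3,-7,0],[-4,-0.6,-7,0],[-7,-1,-7,0],[-10,-1.5,-7,0],[-13,-2,-7,0],[-16,-2.5,-7,0]]}}

```text
time_s: 35.63
ee_pos: [478.1, -157.5, 136.2]
orientation: [-0.0, 0.707, 0.707, 0.0]
force: [1.0, -0.2, -2.8]
grip_width: 51.7
grip_force: 30.0
```

Emit:
{"fn": "arm_command", "kwargs": {"deltas": [[-3,-0.5,0,0],[-6,-1,0,0],[-9,-1.4,0,0],[-11.4,-1.4,0,0],[-12.4,-1.4,0,0],[-12.4,-1.4,0,0],[-12.4,-1.4,1,0],[-12.4,-1.4,3,0],[-12.4,-1.4,5,0],[-12.4,-1.4,6,0]]}}

```text
time_s: 36.47
ee_pos: [464.2, -277.5, 73.4]
orientation: [-0.002, 0.706, 0.708, -0.0]
force: [-1.1, 0.1, -3.0]
grip_width: 51.7
grip_force: 30.0
```

Emit:
{"fn": "arm_command", "kwargs": {"deltas": [[0,0,0.5,0],[0,0,0.8,0],[0,0,1,0],[0,0,1.2,0],[0,0,1.4,0],[0,0,1.5,0],[0,0,1.5,0]]}}

```text
time_s: 37.05
ee_pos: [465.3, -279.7, 61.2]
orientation: [0.0, 0.707, 0.707, 0.0]
force: [0.7, 0.4, -2.4]
grip_width: 51.8
grip_force: 30.0
```

Emit:
{"fn": "arm_command", "kwargs": {"deltas": [[-0.1,0,0.05,0],[-0.1,0,0.1,0],[-0.1,0,0.15,0],[-0.1,0,0.2,0],[-0.1,0,0.2,0]]}}

```text
time_s: 37.47
ee_pos: [465.4, -281.1, 60.2]
orientation: [0.0, 0.707, 0.707, 0.0]
force: [-4.4, 3.5, 13.2]
grip_width: 51.5
grip_force: 30.0
```

Emit:
{"fn": "arm_command", "kwargs": {"deltas": [[0,0,0,0],[0,0,0,0],[0,0,0,0],[0,0,0,0],[0,0,-2,0],[0,0,-5,0],[0,0,-7,0]], "fingers": 1}}

```text
time_s: 38.05
ee_pos: [465.1, -281.3, 130.6]
orientation: [0.0, 0.707, 0.707, -0.0]
force: [0.5, -0.3, -0.2]
grip_width: 84.9
grip_force: 0.0
```

Emit:
{"fn": "arm_command", "kwargs": {"deltas": [[2,0,-1,0],[5,0,-1,0],[9,1,-1,0],[13,2,-1,0],[17,3,-1,0],[21,3.5,-1,0],[25,4,-1,0],[29,4,-1,0],[32,4,-1,0],[34.5,4,-1,0]]}}

```text
time_s: 38.88
ee_pos: [504.7, 67.5, 139.1]
orientation: [-0.0, 0.706, 0.708, 0.0]
force: [0.3, 0.9, -0.5]
grip_width: 86.6
grip_force: 0.0
```

Emit:
{"fn": "arm_command", "kwargs": {"deltas": [[1.1,0,0.5,0],[1.1,0,2.5,0],[1.1,0,5,0],[1.1,0,6.7,0],[1.1,0,7.3,0],[1.1,0,7.3,0],[1.1,0,7.3,0]]}}

```text
time_s: 39.47
ee_pos: [505.4, 74.4, 66.5]
orientation: [0.0, 0.707, 0.707, -0.0]
force: [0.3, -0.3, 0.9]
grip_width: 87.2
grip_force: 0.0
```

Emit:
{"fn": "arm_command", "kwargs": {"deltas": [[0,0,0,0],[0,0,0,0],[0,0,0,0],[0,0,0,0],[0,0,0,0],[0,0,0,0],[0,0,0,0]], "fingers": 0}}

```text
time_s: 40.05
ee_pos: [505.0, 75.4, 66.2]
orientation: [-0.0, 0.707, 0.707, 0.0]
force: [-0.9, -0.4, 1.2]
grip_width: 51.1
grip_force: 29.9
```

Emit:
{"fn": "arm_command", "kwargs": {"deltas": [[0,0,-1,0],[0,0,-2.5,0],[0,0,-4.5,0],[0,0,-6.5,0],[-1.5,-0.3,-7,0],[-4,-0.6,-7,0],[-7,-1,-7,0],[-10,-1.5,-7,0],[-13,-2,-7,0],[-16,-2.5,-7,0]]}}

```text
time_s: 40.88
ee_pos: [479.5, -86.1, 136.5]
orientation: [-0.0, 0.707, 0.707, 0.0]
force: [-0.0, 0.5, -1.5]
grip_width: 51.1
grip_force: 29.9
```

Emit:
{"fn": "arm_command", "kwargs": {"deltas": [[-3,-0.5,0,0],[-6,-1,0,0],[-9,-1.3,0,0],[-12,-1.3,0,0],[-13.4,-1.3,0,0],[-13.4,-1.3,0,0],[-13.4,-1.3,1,0],[-13.4,-1.3,3,0],[-13.4,-1.3,5,0],[-13.4,-1.3,6,0]]}}

```text
time_s: 41.72
ee_pos: [466.3, -216.5, 73.7]
orientation: [-0.001, 0.706, 0.708, -0.0]
force: [0.3, 0.1, -2.4]
grip_width: 51.4
grip_force: 29.9
```

Emit:
{"fn": "arm_command", "kwargs": {"deltas": [[0,0,0.5,0],[0,0,0.8,0],[0,0,1,0],[0,0,1.2,0],[0,0,1.4,0],[0,0,1.5,0],[0,0,1.5,0]]}}

```text
time_s: 42.3
ee_pos: [467.3, -218.7, 61.2]
orientation: [0.0, 0.707, 0.707, 0.0]
force: [0.5, -0.5, -1.7]
grip_width: 50.9
grip_force: 29.9
```

Emit:
{"fn": "arm_command", "kwargs": {"deltas": [[0,0,0.05,0],[0,0,0.1,0],[0,0,0.15,0],[0,0,0.2,0],[0,0,0.2,0]]}}

```text
time_s: 42.72
ee_pos: [467.3, -219.0, 60.1]
orientation: [-0.0, 0.707, 0.707, 0.0]
force: [-5.9, 2.8, 14.0]
grip_width: 50.8
grip_force: 29.9
```

Emit:
{"fn": "arm_command", "kwargs": {"deltas": [[0,0,0,0],[0,0,0,0],[0,0,0,0],[0,0,0,0],[0,0,-2,0],[0,0,-5,0],[0,0,-8,0],[-2,0,-12,0],[-4,0,-15,0],[-6.3,0,-19,0]], "fingers": 1}}

```text
time_s: 43.55
ee_pos: [467.0, -279.5, 246.7]
orientation: [-0.0, 0.706, 0.708, 0.0]
force: [1.1, -0.5, 0.8]
grip_width: 86.8
grip_force: 0.0
```

Emit:
{"fn": "arm_command", "kwargs": {"deltas": [[0,0,0,0],[0,0,0,0],[0,0,0,0]]}}

```text
time_s: 43.8
ee_pos: [467.0, -279.1, 244.6]
orientation: [-0.0, 0.707, 0.707, 0.0]
force: [0.5, 0.8, -0.9]
grip_width: 87.2
grip_force: 0.0
```

```bash
python3 - <<'E'
from h import *
show()
save('wrist','w5'); s=save('scene','s5'); save('top','t5')
for c in ('top','scene'):
  for n in ['glue_mid','stain_mid','jar_mid','level_mid','disc_mid','tape_mid']: print(c,n,[(np.round(d['position'],0).tolist(),round(d['conf'],2)) for d in robot.pinpoint(c,n)[:1]])
E
```

```text
43.8 p [ 467.  -279.1  244.6] x [-0.     1.     0.001] y [ 1.  0. -0.] z [-0.     0.001 -1.   ] w 87.2 0.0
top glue_mid [([463.0, -221.0, 57.0], 0.81)]
top stain_mid [([468.0, -281.0, 56.0], 0.96)]
top jar_mid [([465.0, -342.0, 60.0], 0.81)]
top level_mid [([500.0, 321.0, 56.0], 0.96)]
top disc_mid [([721.0, 161.0, 10.0], 0.86)]
top tape_mid [([723.0, 7.0, 33.0], 0.73)]
scene glue_mid [([469.0, -217.0, 56.0], 0.88)]
scene stain_mid [([468.0, -283.0, 60.0], 0.89)]
scene jar_mid [([473.0, -340.0, 56.0], 0.66)]
scene level_mid [([501.0, 323.0, 55.0], 0.78)]
scene disc_mid [([726.0, 162.0, 14.0], 0.97)]
scene tape_mid [([724.0, 12.0, 30.0], 0.93)]
```

View pics/w5.png

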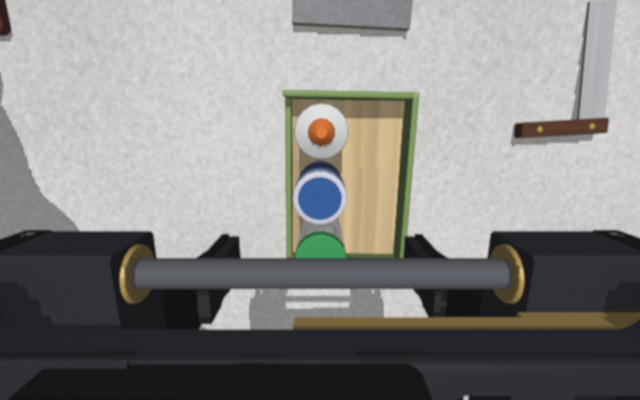

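View pics/s5.png

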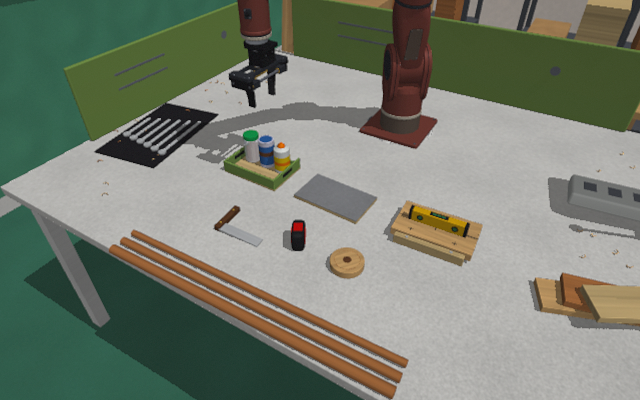

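The wrist view shows the glue (321,131), stain (320,197) and jar (321,245) back in a row in the tray. The scene view shows the level upright on the panel at (438,220), with the disc, tape and square unmoved and the arm clear.

```bash
python3 -c "
from station import robot
print(robot.finish_job())"
```

```text
the job is handed in; nothing more can be done
None
```

The job is handed in: by my last measurements the level stands upright about 1 mm from the panel's middle mark, and the glue, stain and jar are upright within a few mm of their starting spots in the tray; the disc, tape and square look undisturbed. The hand-in gave no pass or fail result.

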